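Find and mark the balance point of a crossbar

TASK

Find where the crossbar on the stand balances: push it lengthwise over the knife edge, without lifting it off, until it lies level by itself with nothing touching it. Then press the black-headed marking pin above the edge all the way down so that its tip rests on the bar, and leave the bar balanced and level with the pin down. Do not press the pin before the bar is balanced, and leave the other things on the worktop alone.

Things in the scene. Friction and masses are not known exactly. Their poses are not given: they have to be found in the camera images.
- stand: Fixed balancing stand. Origin: centre of its underside on the worktop; z up; x along the knife edge, y along the crossbar. Base plate 90 x 460 x 10 mm. Four round posts (10 mm) at x +-27.5, y +-22 mm guide the bar (2.5 mm play each side) and carry a plate 72 x 60 mm at 166 to 177 mm height, through which the marking pin passes.
- knife_edge (a point): Middle of the bearing line of the stand's knife edge, 136 mm above the worktop, where the bar's underside lies; axes as the stand's. On the steel edge rocks a narrow damped steel shoe, 40 (x) x 16 (y) x 4 mm, on which the bar rests and slides along the stand's y at about 2 to 5 N; it stays where it is left.
- crossbar: Loose crossbar, 0.5 kg: flat bar 40 x 360 (y) x 8 mm with a block 110 mm tall, 40 mm wide, under each end: dark steel, 50 mm long, at +y; grey, 34 mm, at -y. Origin: mid-length on the bar's underside; z up when level. +y is the heavier: the balance point lies 35 to 65 mm from mid-length towards +y, unknown. It starts over 20 mm too far to +y, the +y block tipped onto the base plate.
- bar_heavy_end (a point): Middle of the bar's end at +y (dark block), 180 mm from mid-length, at the height of the bar's underside. The upright end face is smooth, 40 mm wide, from 110 mm below to 8 mm above this point. A finger pressed on it can hold the bar tilted: back off and wait a second before judging.
- bar_light_end (a point): The same point at the -y end (grey block), with an equal end face.
- bar_middle (a point): Mid-length of the bar on its underside; axes as the bar's. Left alone, the bar rests level when its balance point is over the middle of the edge; otherwise it tilts, the balance point's side down, by about 0.016 rad for each mm off, until a block lands on the base plate (16 mm below it when level: at about 0.07 to 0.14 rad).
- marker_top (a point): Middle of the top of the marking pin's black round head (28 mm across, 19 mm tall), straight above the knife edge, 209 mm above the worktop when up.
- marker (a joint): Downward travel of the marking pin in m: 0 up (as it starts), 0.010 with its tip on the bar over the edge. It moves against about 2 N of friction and stays where it is left.
- beaker: Bystander: glass beaker, 60 mm wide, 67 mm tall; origin at the centre of its underside.
- timer: Bystander: white timer, 63x63x21 mm; origin at the centre of its underside.
- petri: Bystander: petri dish, 56 mm wide, 12 mm high; origin at the centre of its underside.
- tape: Bystander: roll of label tape, 68 mm wide, 18 mm high; origin at the centre of its underside.
- felt_pen: Bystander: felt pen, 137 mm long; origin at the centre of its underside.
- white_tub: Bystander: white tub, 53 mm wide, 46 mm tall; origin at the centre of its underside.
- cap: Bystander: black screw cap, 45 mm wide, 15 mm high; origin at the centre of its underside.

How it is judged:
By the outcome, as a careful person would: the job done as asked, in the order asked, and still so for the second after the job is handed in, with the robot touching nothing.
It also fails if it takes over 72 s, if anything falls off the work surface, if the arm or the gripper's body presses on something with over 40 N, if the wrist force passes 120 N, or if a joint passes its speed limit or range.

ROBOT

A 6-joint arm with a two-finger parallel gripper is mounted at the origin on a cart in front of the work surface, level with it; the furniture and walls round the work are solid. World frame = base frame: x ahead of the robot, y to its left, z up, the work surface at z = 0. Lengths are in m, angles in degrees, forces in N, time in s.
With the tool pointing down it reaches from about 0.375 to 0.9 m from the base axis. Payload 3.1 kg.
Tool frame: the origin (TCP) lies between the finger pads; the fingertips stand 17 mm ahead of it and the grasp point (between the pads) lies 2 mm behind it (tip_reach is the distance from the TCP to the fingertips, in m); z points along the fingers, y is the line along which they close (so a half turn about z gives the same grasp; the last joint's range is limited). The gripper opens to 85 mm and grips with 20 to 120 N. Pads are 22 mm wide; open, the fingers measure 114 mm over their backs; the gripper's body (76 mm by 85 mm) begins 54 mm behind the grasp point. The pads swing forward as they close: fully open they stand 13 mm farther back than shut.
Start: joints at [58.757, 30.224, 82.088, -0, 67.689, -10.227], TCP at [0.224, 0.583, 0.248] pointing down, gripper open.
Joint ranges: [-176.69, 176.69], [-43.24, 126.21], [12.49, 139.97], [-82, 262], [0, 151.66], [-163.58, 163.58]. Speed limits (degrees/s): [159.86, 159.86, 180, 180, 180, 180].

INTERFACE

Orientations are given as [roll, pitch, yaw] about the fixed x, y, z axes, in that order (R = Rz(yaw) Ry(pitch) Rx(roll)).
In Python, from plant import * gives the robot as it stands.
- The arm moves only by the shell command python3 -m creep 'ROWS'. ROWS is JSON, a list that holds one entry, the list of rows, each a list of 5 numbers: the shift along the world's x, y, z in m, then the turn about the world's z in rad, then the finger opening in m, from 0 to 0.0854. A call has 1 to 5 rows; each row shifts and turns the commanded pose from where the row before left it; what a row does not reach is not made up. A row lasts 1/12 s, in which the tool goes at most 41.7 mm and 7.16 degrees, less where a joint would pass 70% of its speed; a pose out of reach is approached as far as the arm can. A call is refused whole if a number of a shift passes 0.0417 or a number of a turn 0.125, either way. A call with a gripper value outside its range is refused whole. The fingers move at their own pace and stop on an object; the grip force is fixed at half the most. Time passes only in rows, so rows that do not move let the fingers close. It gives the time, the measured TCP pose, the force, the opening and the grip force at its end, in the units of the state.
- read_state(): the state, without advancing time (a new reading comes with each control period).
- snapshot(name): name is "scene" or "top" or "wrist"; returns a dict with "frame" (384x512x3 uint8, red, green, blue), "z_map" (384x512 float32, m along the optical axis (not along the pixel's ray), 0 where there is no reading), "vertical_fov" (degrees; the focal length in pixels is half the picture's height over the tangent of half this angle, whatever the lens; pixels are square), "cx", "cy" (the principal point, pixels), "extrinsics" (4x4, takes a point from world to camera coordinates); the wrist camera has in their place "tool_from_camera" (4x4, takes a point from camera to tool coordinates, whose origin is the TCP and whose axes are the flange's). Camera axes: x right, y down, z forward; pixel columns grow to the right and rows downward; lengths in m; the calibration is good to about 2 mm. A picture is of the moment at which its call begins: read the wrist's pose just before it.
- close_job(): hands the job in; it is judged then, once.
The state is a dict: "t": time; "joint_positions": joint angles; "dq": joint speeds; "tau": joint torques, N m; "eef_pos": TCP position; "tcp_rot": TCP orientation; "force": force on the tool from outside, world axes, zero at the start; "torque": the same for the moment, N m; "gripper_width": finger opening in m; "gripper_force": force on a finger pad.
Only numpy, scipy, OpenCV 4.12 (cv2) and the standard library are available. Lean on these libraries where they do the work, as an engineer would, in place of code of your own. Each camera call takes 0.05 s, during which the arm holds its last target. There are 200 camera calls.

## Working session

There is one attempt and no reset: what is moved stays moved. The work goes in short steps, Python scripts to look and compute and a shell command to move; the robot and the scene stay as the last step left them, time stands still between calls to the robot, and variables do not carry over. Pictures are saved under pics/ and viewed, at most 10 in all, crops included, and the job is handed in when it is done.

```bash
mkdir -p pics
cat > h.py <<'E'
from plant import *
import numpy as np, cv2
def cam(n):
    s=snapshot(n); f=s["frame"].shape[0]/2/np.tan(np.radians(s["vertical_fov"])/2)
    return s,f
def cloud(s,f):
    z=s["z_map"]; v,u=np.mgrid[:z.shape[0],:z.shape[1]]
    p=np.stack([(u-s["cx"])*z/f,(v-s["cy"])*z/f,z],-1)
    T=np.linalg.inv(s["extrinsics"]); w=p@T[:3,:3].T+T[:3,3]; w[z==0]=np.nan
    return w
E
python3 - <<'E'
from h import *
ims=[]
for n in("scene","top"):
    s,f=cam(n); np.savez(f"{n}.npz",**{k:v for k,v in s.items()}); ims.append(s["frame"][...,::-1])
    print(n,f,np.linalg.inv(s["extrinsics"]).round(3).tolist())
    cv2.imwrite(f"pics/{n}.png",ims[-1])
st=read_state();print({k:np.round(v,3).tolist() for k,v in st.items()})
E
```

```text
scene 485.2814928405362 [[0.635, -0.387, 0.668, -0.562], [-0.772, -0.302, 0.559, -0.922], [-0.014, -0.871, -0.491, 0.941], [0.0, 0.0, 0.0, 1.0]]
top 494.49525263360135 [[0.354, -0.858, 0.372, -0.083], [-0.935, -0.323, 0.145, -0.247], [-0.004, -0.399, -0.917, 1.668], [0.0, 0.0, 0.0, 1.0]]
{'t': 0.1, 'joint_positions': [58.757, 30.273, 82.149, 0.0, 67.691, -10.228], 'dq': [-0.019, -0.145, -0.148, -0.037, -0.044, -0.069], 'tau': [-0.0, -44.331, -17.859, -0.0, 0.004, -0.0], 'eef_pos': [0.224, 0.583, 0.247], 'tcp_rot': [-179.888, -0.02, 158.985], 'force': [-0.408, -0.268, 0.164], 'torque': [-0.045, 0.009, 0.044], 'gripper_force': 0.0, 'gripper_width': 0.085}
```

View pics/scene.png

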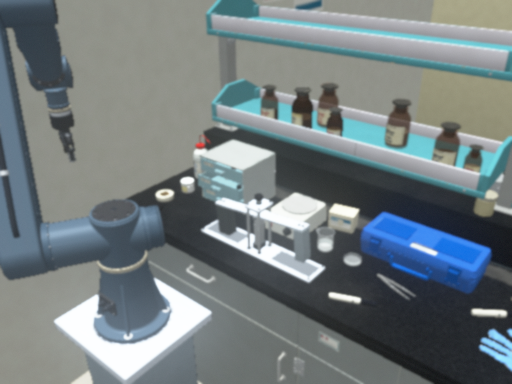

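View pics/top.png

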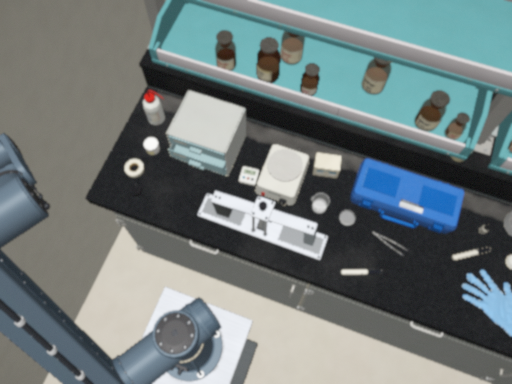

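The bar on its stand shows in both views: in the top picture the base runs from about (200,205) to (325,245) with the pin head at (263,204). The stand's axis is roughly along world y.

```bash
cat >> h.py <<'E'
def rect(p):
    r=cv2.minAreaRect(p[:,:2].astype(np.float32)*1000); return r, cv2.boxPoints(r).round(0).tolist()
E
python3 - <<'E'
from h import *
big=[]
for n in("top","scene"):
    s,f=cam(n); w=cloud(s,f); img=s["frame"].astype(int)
    reg=(slice(180,265),slice(185,340)) if n=="top" else (slice(185,290),slice(190,335))
    p=w[reg].reshape(-1,3); c=img[reg].reshape(-1,3); g=np.isfinite(p[:,0]); p=p[g];c=c[g]
    mx=c.max(1)
    print(n,"zhist",np.histogram(p[:,2],np.arange(-.01,.24,.01))[0])
    b=(mx>140)&(abs(p[:,2]-.01)<.006); print("base",b.sum(),rect(p[b]),np.median(p[b,2]))
    # bar top
    b=(mx>140)&(p[:,2]>.115)&(p[:,2]<.165); print("bar",b.sum(),rect(p[b]))
    big.append(cv2.resize(s["frame"][reg][...,::-1],None,fx=3.4,fy=3.4,interpolation=cv2.INTER_CUBIC)[:,:520])
    b=(mx<70)&(p[:,2]>.18)&(p[:,2]<.225); print("head",b.sum(),np.median(p[b],0) if b.any() else 0, p[b].max(0) if b.any() else 0)
    b=(p[:,2]>.16)&(p[:,2]<.185)&(mx>120); print("plate",b.sum(),rect(p[b]) if b.sum()>3 else 0)
h=max(b.shape[0] for b in big)
w_=max(b.shape[1] for b in big)
o=[cv2.copyMakeBorder(b,0,0,0,w_-b.shape[1],cv2.BORDER_CONSTANT) for b in big]
o=np.vstack(o); o=cv2.resize(o,None,fx=min(1,600/o.shape[0]),fy=min(1,600/o.shape[0]));cv2.imwrite("pics/crop.png",o);print(o.shape)
E
```

```text
top zhist [2590 4736 1532  270  137  155  146  345  357   45   36   38   34  103
  348  209  364  122  218  106    6   30   29    0]
base 1821 (((523.2387084960938, -76.84275817871094), (463.8135986328125, 206.52139282226562), 89.82034301757812), [[419.0, -308.0], [626.0, -309.0], [627.0, 155.0], [421.0, 155.0]]) 0.010980733308139312
bar 1091 (((461.7642822265625, -79.34968566894531), (361.9430236816406, 55.69358444213867), 89.13630676269531), [[431.0, -260.0], [487.0, -261.0], [492.0, 101.0], [437.0, 102.0]])
head 20 [ 0.46345583 -0.07769015  0.21159791] [ 0.47129413 -0.07163893  0.21516691]
plate 436 (((467.7726745605469, -151.73651123046875), (73.35176086425781, 210.58810424804688), 0.4525582492351532), [[430.0, -47.0], [432.0, -257.0], [505.0, -257.0], [504.0, -46.0]])
scene zhist [2047 4029 1688  410  441  478  416  610 1015  332  261  211  150  144
  259  225  320   76  205   36   15   35   11    0]
base 2040 (((639.1498413085938, 47.254364013671875), (448.5611877441406, 706.65185546875), 0.059614744037389755), [[415.0, 400.0], [415.0, -306.0], [864.0, -306.0], [863.0, 401.0]]) 0.011105070700716091
bar 920 (((481.8028564453125, -35.16888427734375), (444.79425048828125, 154.79156494140625), 70.09784698486328), [[333.0, -218.0], [479.0, -271.0], [630.0, 148.0], [485.0, 200.0]])
head 0 0 0
plate 312 (((469.1441650390625, -150.34417724609375), (78.03825378417969, 216.44276428222656), 3.8374478816986084), [[423.0, -45.0], [437.0, -261.0], [515.0, -256.0], [501.0, -40.0]])
(600, 483, 3)
```

View pics/crop.png

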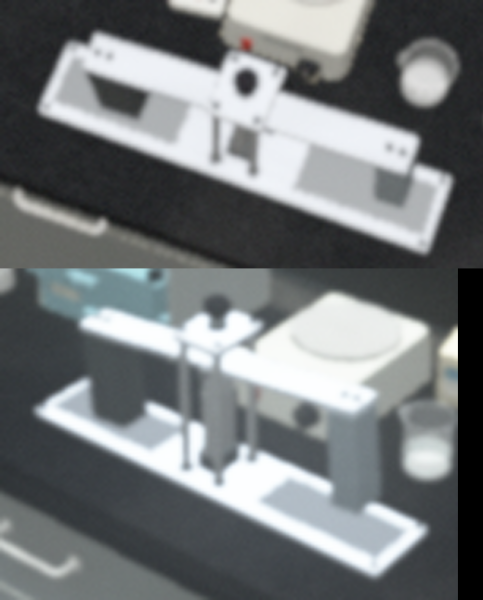

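Stand centre is about (0.464, -0.077), consistent in base (460 × 90 mm) and pin head; its yaw is about 0 and the dark end lies at world +y. Next I measure tilt and ends, plus obstacles near the approach.

```bash
cat >> h.py <<'E'
EX,EY=0.464,-0.077
def bar(n="top"):
    s,f=cam(n); w=cloud(s,f); p=w.reshape(-1,3); mx=s["frame"].reshape(-1,3).max(1).astype(int)
    b=(mx>150)&(abs(p[:,0]-EX)<.015)&(abs(p[:,1]-EY)<.25)&(abs(p[:,1]-EY)>.042)&(p[:,2]>.112)&(p[:,2]<.178)
    p=p[b]; k=np.ones(len(p),bool)
    for _ in range(6):
        c=np.polyfit(p[k,1]-EY,p[k,2],1); r=p[:,2]-np.polyval(c,p[:,1]-EY); k=abs(r)<max(.003,2*r[k].std())
    q=p[k]; L=[np.percentile(q[:,1],1),np.percentile(q[:,1],99)]
    print(n,"n",k.sum(),"tilt",c[0].round(4),"z@edge",c[1].round(4),"rms",r[k].std().round(4),"y",np.round([q[:,1].min(),*L,q[:,1].max()],4),"x",q[:,0].mean().round(4))
    return c
E
python3 - <<'E'
from h import *
bar("top");bar("scene");bar("top")
s,f=cam("top");w=cloud(s,f).reshape(-1,3)
for x in np.arange(.36,.66,.04):
    print(x.round(2),[int(1000*np.nanmax(np.append(w[(abs(w[:,0]-x)<.02)&(abs(w[:,1]-y)<.02),2],-.1))) for y in np.arange(-.28,.40,.04)])
E
```

```text
top n 632 tilt -0.0934 z@edge 0.1455 rms 0.0028 y [-0.2571 -0.2551  0.0985  0.1002] x 0.4638
scene n 340 tilt -0.093 z@edge 0.1454 rms 0.0013 y [-0.2575 -0.2551  0.0987  0.1041] x 0.4636
top n 624 tilt -0.0953 z@edge 0.1455 rms 0.0025 y [-0.2571 -0.2548  0.0972  0.101 ] x 0.464
0.36 [13, 12, 10, 11, 12, 8, 9, 14, 14, 14, 13, 12, 11, 10, 8, 12, 10]
0.4 [11, 15, 12, 12, 10, 9, 9, 11, 12, 10, 8, 16, 11, 13, 9, 13, 8]
0.44 [121, 168, 167, 162, 185, 213, 187, 144, 141, 137, 128, 17, 11, 10, 11, 12, 15]
0.48 [132, 172, 168, 162, 184, 216, 185, 146, 145, 145, 130, 23, 9, 10, 12, 12, 11]
0.52 [15, -100, -100, -100, -100, 180, 178, -100, 9, 7, 15, 20, 13, 12, 9, 9, 11]
0.56 [10, 72, 12, 63, 67, 71, 70, 43, 9, 11, 87, 117, 117, 116, 113, 117, 14]
0.6 [79, 72, 72, 78, 80, 79, 80, 76, 28, 18, 196, 195, 192, 194, 197, 194, 13]
0.64 [73, 74, 63, 78, 87, 86, 88, 82, 33, 26, 196, 196, 195, 195, 196, 194, 8]
```

```bash
python3 -m creep '[[[0.016,-0.0289,0,0.0734,0],[0.016,-0.0289,0,0.0734,0],[0.016,-0.0289,0,0.0734,0],[0.016,-0.0289,0,0.0734,0],[0.016,-0.0289,0,0.0734,0]]]' 
python3 -m creep '[[[0.016,-0.0289,0,0,0],[0.016,-0.0289,0,0,0],[0.016,-0.0289,0,0,0],[0.016,-0.0289,0,0,0],[0.016,-0.0289,0,0,0]]]' 
python3 -m creep '[[[0.016,-0.0289,0,0,0],[0.016,-0.0289,0,0,0],[0.016,-0.0289,0,0,0],[0.016,-0.0289,0,0,0],[0.016,-0.0289,0,0,0]]]' 
python3 -m creep '[[[0,0,-0.028,0,0],[0,0,-0.028,0,0],[0,0,-0.028,0,0],[0,0,-0.028,0,0],[0,0,0,0,0]]]'
```

```text
t: 0.82
eef_pos: [0.3045, 0.4377, 0.2484]
tcp_rot: [180.0, 0.0, -179.7]
force: [0.9, -0.2, -0.2]
gripper_width: 0.0255
gripper_force: 0.0
t: 1.23
eef_pos: [0.3847, 0.293, 0.2486]
tcp_rot: [180.0, 0.0, -180.0]
force: [-0.3, -0.9, -0.0]
gripper_width: 0.0001
gripper_force: 0.0
t: 1.65
eef_pos: [0.4647, 0.1484, 0.2486]
tcp_rot: [180.0, 0.0, -180.0]
force: [0.2, 0.7, -1.0]
gripper_width: -0.0002
gripper_force: 0.0
t: 2.07
eef_pos: [0.4611, 0.1493, 0.1324]
tcp_rot: [-180.0, -0.6, 180.0]
force: [-1.2, 0.6, 1.0]
gripper_width: 0.0
gripper_force: 0.0
```

```bash
python3 -m creep '[[[0,-0.008,0,0,0],[0,-0.008,0,0,0],[0,-0.006,0,0,0],[0,-0.004,0,0,0],[0,-0.002,0,0,0]]]' 
python3 -m creep '[[[0,-0.002,0,0,0],[0,-0.002,0,0,0],[0,-0.002,0,0,0],[0,-0.002,0,0,0],[0,-0.002,0,0,0]]]' 
python3 -m creep '[[[0,-0.002,0,0,0],[0,-0.002,0,0,0],[0,-0.002,0,0,0],[0,-0.002,0,0,0],[0,-0.002,0,0,0]]]' 
python3 -m creep '[[[0,-0.002,0,0,0],[0,-0.002,0,0,0],[0,-0.002,0,0,0],[0,-0.002,0,0,0],[0,-0.002,0,0,0]]]'
python3 -c "
from h import *
bar();bar('scene')"
```

```text
t: 2.48
eef_pos: [0.465, 0.1211, 0.1377]
tcp_rot: [-180.0, 0.2, 180.0]
force: [1.2, -0.1, 0.6]
gripper_width: -0.0
gripper_force: 0.0
t: 2.9
eef_pos: [0.4641, 0.1126, 0.1364]
tcp_rot: [179.9, 0.0, 180.0]
force: [-1.3, 4.8, 1.3]
gripper_width: 0.0001
gripper_force: 2.6
t: 3.32
eef_pos: [0.4641, 0.1025, 0.1364]
tcp_rot: [179.9, 0.0, 180.0]
force: [0.5, 5.1, 1.8]
gripper_width: -0.0002
gripper_force: 2.7
t: 3.73
eef_pos: [0.464, 0.0921, 0.1363]
tcp_rot: [180.0, -0.0, -180.0]
force: [0.1, 4.8, 1.5]
gripper_width: -0.0
gripper_force: 2.5
top n 600 tilt -0.1067 z@edge 0.1459 rms 0.0026 y [-0.28   -0.2779  0.074   0.1031] x 0.4633
scene n 352 tilt -0.1099 z@edge 0.1454 rms 0.0014 y [-0.279  -0.2782  0.0775  0.0811] x 0.4631
```

```bash
python3 -m creep '[[[0,-0.002,0,0,0],[0,-0.002,0,0,0],[0,-0.002,0,0,0],[0,-0.002,0,0,0],[0,-0.002,0,0,0]]]' 
python3 -m creep '[[[0,0.002,0,0,0],[0,0.002,0,0,0],[0,0,0,0,0],[0,0,0,0,0],[0,0,0,0,0]]]'
python3 -m creep '[[[0,0,0,0,0],[0,0,0,0,0],[0,0,0,0,0],[0,0,0,0,0],[0,0,0,0,0]]]'
python3 -c "
from h import *
bar();bar('scene')"
python3 -m creep '[[[0,-0.002,0,0,0],[0,-0.002,0,0,0],[0,-0.002,0,0,0],[0,-0.002,0,0,0],[0,-0.001,0,0,0]]]' 
python3 -m creep '[[[0,0.002,0,0,0],[0,0.002,0,0,0],[0,0,0,0,0],[0,0,0,0,0],[0,0,0,0,0]]]'
python3 -m creep '[[[0,0,0,0,0],[0,0,0,0,0],[0,0,0,0,0],[0,0,0,0,0],[0,0,0,0,0]]]'
python3 -c "
from h import *
bar();bar('scene')"
```

```text
t: 4.25
eef_pos: [0.464, 0.0817, 0.1362]
tcp_rot: [-180.0, -0.0, -180.0]
force: [-0.2, 4.6, 1.0]
gripper_width: -0.0002
gripper_force: 2.2
t: 4.67
eef_pos: [0.4641, 0.0857, 0.1363]
tcp_rot: [-180.0, -0.0, -180.0]
force: [-0.5, 0.4, -0.6]
gripper_width: -0.0
gripper_force: 0.0
t: 5.08
eef_pos: [0.4641, 0.0859, 0.1363]
tcp_rot: [-180.0, -0.0, -180.0]
force: [0.2, 0.2, 0.2]
gripper_width: 0.0
gripper_force: 0.0
top n 623 tilt -0.1201 z@edge 0.1454 rms 0.0026 y [-0.2897 -0.2878  0.0635  0.0717] x 0.4635
scene n 358 tilt -0.1161 z@edge 0.1455 rms 0.0013 y [-0.2886 -0.2872  0.0662  0.0694] x 0.4635
t: 5.6
eef_pos: [0.4639, 0.0771, 0.1363]
tcp_rot: [180.0, -0.0, 180.0]
force: [-0.6, 3.5, -0.1]
gripper_width: -0.0003
gripper_force: 1.8
t: 6.02
eef_pos: [0.4642, 0.0808, 0.1364]
tcp_rot: [-180.0, 0.0, -180.0]
force: [-0.6, 0.0, -1.0]
gripper_width: -0.0004
gripper_force: 0.0
t: 6.43
eef_pos: [0.4641, 0.0809, 0.1363]
tcp_rot: [-180.0, 0.0, -180.0]
force: [-0.0, -0.4, -0.0]
gripper_width: 0.0
gripper_force: 0.0
top n 632 tilt -0.0812 z@edge 0.1454 rms 0.0027 y [-0.2951 -0.2929  0.058   0.0666] x 0.4634
scene n 366 tilt -0.0789 z@edge 0.1452 rms 0.0014 y [-0.2967 -0.2929  0.0654  0.0724] x 0.4636
```

```bash
python3 -m creep '[[[0,-0.002,0,0,0],[0,-0.002,0,0,0],[0,-0.0015,0,0,0],[0,-0.001,0,0,0],[0,-0.001,0,0,0]]]' 
python3 -m creep '[[[0,0.002,0,0,0],[0,0.002,0,0,0],[0,0.002,0,0,0],[0,0,0,0,0],[0,0,0,0,0]]]'
python3 -m creep '[[[0,0,0,0,0],[0,0,0,0,0],[0,0,0,0,0],[0,0,0,0,0],[0,0,0,0,0]]]'
python3 -m creep '[[[0,0,0,0,0],[0,0,0,0,0],[0,0,0,0,0],[0,0,0,0,0],[0,0,0,0,0]]]'
python3 -c "
from h import *
bar();bar('scene')"
python3 -m creep '[[[0,0,0,0,0],[0,0,0,0,0],[0,0,0,0,0],[0,0,0,0,0],[0,0,0,0,0]]]'
python3 -c "
from h import *
bar();bar('scene');bar();bar('scene')"
```

```text
t: 6.95
eef_pos: [0.464, 0.0736, 0.1363]
tcp_rot: [180.0, -0.0, 180.0]
force: [-0.1, 3.9, 0.3]
gripper_width: -0.0001
gripper_force: 2.0
t: 7.37
eef_pos: [0.4642, 0.0794, 0.1363]
tcp_rot: [-180.0, 0.0, -180.0]
force: [0.6, 0.5, -0.9]
gripper_width: 0.0
gripper_force: 0.0
t: 7.78
eef_pos: [0.4641, 0.0794, 0.1363]
tcp_rot: [-180.0, 0.0, -180.0]
force: [-0.4, -0.6, 0.2]
gripper_width: 0.0
gripper_force: 0.0
t: 8.2
eef_pos: [0.4641, 0.0794, 0.1363]
tcp_rot: [180.0, 0.0, -180.0]
force: [1.3, -0.8, 0.5]
gripper_width: -0.0002
gripper_force: 0.0
top n 606 tilt -0.0022 z@edge 0.1452 rms 0.0026 y [-0.3015 -0.2983  0.049   0.0558] x 0.4636
scene n 405 tilt -0.0005 z@edge 0.145 rms 0.0014 y [-0.302  -0.3011  0.0565  0.0903] x 0.4633
t: 8.72
eef_pos: [0.4641, 0.0794, 0.1363]
tcp_rot: [-180.0, 0.0, -180.0]
force: [-0.0, 0.0, -0.0]
gripper_width: 0.0002
gripper_force: 0.0
top n 597 tilt -0.0009 z@edge 0.1452 rms 0.0025 y [-0.3017 -0.2997  0.05    0.0569] x 0.4634
scene n 407 tilt 0.0006 z@edge 0.1448 rms 0.0014 y [-0.3024 -0.3002  0.0602  0.0949] x 0.4635
top n 638 tilt 0.0005 z@edge 0.1454 rms 0.0027 y [-0.3015 -0.2991  0.0499  0.0565] x 0.4637
scene n 400 tilt 0.0027 z@edge 0.1451 rms 0.0014 y [-0.3007 -0.2999  0.0568  0.0934] x 0.4638
```

```bash
python3 -m creep '[[[0,0.01,0,0,0],[0,0.02,0,0,0],[0,0.03,0,0,0],[0,0.02,0.01,0,0],[0,0,0.03,0,0]]]' 
python3 -m creep '[[[0,0,0.03,0,0],[0,0,0.03,0,0],[0,0,0.02,0,0],[0,0,0,0,0],[0,0,0,0,0]]]'
python3 - <<'E'
from h import *
for n in("top","scene"):
    bar(n)
    s,f=cam(n);w=cloud(s,f);p=w.reshape(-1,3);c=s["frame"].reshape(-1,3).astype(int);mx=c.max(1)
    b=(abs(p[:,2]-.010)<.008)&(mx>120)&(abs(p[:,0]-EX)<.04)&(abs(p[:,1]-EY)<.22)
    print("base slope",np.polyfit(p[b,1],p[b,2],1).round(4))
    b=(mx<80)&(p[:,2]>.205)&(abs(p[:,0]-EX)<.04)&(abs(p[:,1]-EY)<.04); print("head top",b.sum(),p[b].mean(0).round(4),p[b].min(0).round(4),p[b].max(0).round(4))
    # ray cast dark blob onto z=.209 plane
    T=np.linalg.inv(s["extrinsics"])
    v,u=np.mgrid[:384,:512]; d=np.stack([(u-s["cx"])/f,(v-s["cy"])/f,u*0+1.],-1)@T[:3,:3].T
    q=T[:3,3]+d*((.209-T[2,3])/d[...,2])[...,None]
    m=(s["frame"].max(2)<90)&(np.hypot(q[...,0]-EX,q[...,1]-EY)<.025)
    print("ray",m.sum(),q[m].mean(0).round(4),q[m].min(0).round(4),q[m].max(0).round(4))
E
```

```text
t: 9.33
eef_pos: [0.4612, 0.1625, 0.1738]
tcp_rot: [180.0, -0.5, -179.8]
force: [-0.4, -0.1, 0.2]
gripper_width: 0.0001
gripper_force: 0.0
t: 9.75
eef_pos: [0.4645, 0.1601, 0.2574]
tcp_rot: [180.0, 0.2, -180.0]
force: [-0.2, 0.9, -0.6]
gripper_width: -0.0001
gripper_force: 0.0
top n 636 tilt 0.0026 z@edge 0.1458 rms 0.0028 y [-0.3006 -0.2981  0.0547  0.0569] x 0.4636
base slope [-0.0012  0.0111]
head top 28 [ 0.4641 -0.0769  0.2095] [ 0.4552 -0.0857  0.2053] [ 0.4739 -0.068   0.2175]
ray 32 [ 0.4637 -0.0775  0.209 ] [ 0.4524 -0.0854  0.209 ] [ 0.4737 -0.0682  0.209 ]
scene n 404 tilt -0.0009 z@edge 0.1448 rms 0.0015 y [-0.3009 -0.2999  0.0569  0.06  ] x 0.4632
base slope [-0.0004  0.0115]<stdin>:7: RuntimeWarning: Mean of empty slice.
  ret = um.true_divide(
Traceback (most recent call last):
ValueError: zero-size array to reduction operation minimum which has no identity
```

```bash
python3 -m creep '[[[0,-0.0297,0,0,0],[0,-0.0297,0,0,0],[0,-0.0297,0,0,0],[0,-0.0297,0,0,0],[0,-0.0297,0,0,0]]]' 
python3 -m creep '[[[0,-0.0297,0,0,0],[0,-0.0297,0,0,0],[0,-0.0297,0,0,0],[0,0,-0.01,0,0],[0,0,-0.01,0,0]]]'
python3 -m creep '[[[0,0,-0.004,0,0],[0,0,-0.003,0,0],[0,0,-0.002,0,0],[0,0,-0.001,0,0],[0,0,0,0,0]]]'
python3 -m creep '[[[0,0,-0.002,0,0],[0,0,-0.002,0,0],[0,0,-0.001,0,0],[0,0,0,0,0],[0,0,0,0,0]]]'
```

```text
t: 10.37
eef_pos: [0.4632, 0.0099, 0.255]
tcp_rot: [180.0, -0.2, -180.0]
force: [0.4, -0.2, -0.3]
gripper_width: 0.0001
gripper_force: 0.0
t: 10.78
eef_pos: [0.4642, -0.0802, 0.2353]
tcp_rot: [180.0, -0.0, 179.8]
force: [-0.8, 0.4, -0.7]
gripper_width: -0.0
gripper_force: 0.0
t: 11.2
eef_pos: [0.4641, -0.0778, 0.2263]
tcp_rot: [180.0, -0.0, -179.9]
force: [0.9, 0.3, -0.8]
gripper_width: -0.0001
gripper_force: 0.0
t: 11.62
eef_pos: [0.4643, -0.0782, 0.2214]
tcp_rot: [-180.0, 0.0, -180.0]
force: [-0.0, -0.1, 0.6]
gripper_width: 0.0001
gripper_force: 0.2
```

```bash
python3 -m creep '[[[0,0,-0.001,0,0],[0,0,-0.001,0,0],[0,0,-0.001,0,0]]]'
python3 -m creep '[[[0,0,-0.001,0,0],[0,0,-0.0007,0,0]]]'
python3 -m creep '[[[0,0,-0.0005,0,0],[0,0,0,0,0]]]'
```

```text
t: 11.87
eef_pos: [0.4642, -0.0782, 0.2184]
tcp_rot: [-180.0, 0.0, -180.0]
force: [0.7, 0.7, 1.4]
gripper_width: 0.0003
gripper_force: 0.9
t: 12.03
eef_pos: [0.4642, -0.0782, 0.2165]
tcp_rot: [180.0, 0.0, -180.0]
force: [0.1, 0.6, 1.2]
gripper_width: -0.0001
gripper_force: 0.9
t: 12.2
eef_pos: [0.4642, -0.0782, 0.216]
tcp_rot: [-180.0, 0.0, -180.0]
force: [0.5, 1.6, 0.5]
gripper_width: 0.0
gripper_force: 0.4
```

```bash
python3 -c "
from h import *
bar();bar('scene')
s,f=cam('scene');cv2.imwrite('pics/c2.png',cv2.resize(s['frame'][150:290,185:340][...,::-1],None,fx=4,fy=4))"
```

```text
top n 563 tilt -0.0013 z@edge 0.1451 rms 0.0027 y [-0.3016 -0.2994  0.0502  0.0563] x 0.4628
scene n 397 tilt 0.0002 z@edge 0.145 rms 0.0014 y [-0.3019 -0.3003  0.0545  0.0594] x 0.4634
```

View pics/c2.png

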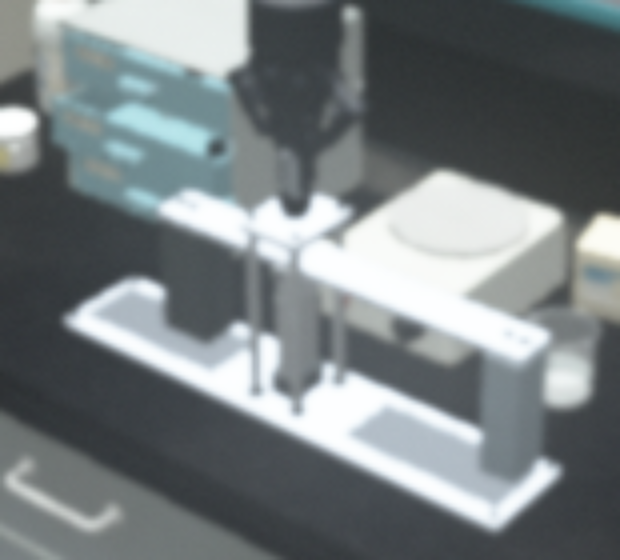

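The bar (from (190,200) to (520,340) in the crop) is level, with the closed fingers on the pin head at about (295,205). There is no hard stop yet, so I press on in small steps until the force rises.

```bash
python3 -m creep '[[[0,0,-0.0005,0,0],[0,0,0,0,0]]]'
python3 -m creep '[[[0,0,-0.0005,0,0],[0,0,0,0,0]]]'
```

```text
t: 12.52
eef_pos: [0.4641, -0.0783, 0.2159]
tcp_rot: [-180.0, 0.0, -180.0]
force: [-0.3, 1.3, 4.2]
gripper_width: -0.0001
gripper_force: 2.0
t: 12.68
eef_pos: [0.4641, -0.0783, 0.2158]
tcp_rot: [-180.0, 0.0, -180.0]
force: [-1.6, 0.4, 7.5]
gripper_width: -0.0002
gripper_force: 3.6
```

Hard stop at 10 mm of travel. Lift straight off, wait, check.

```bash
python3 -m creep '[[[0,0,0.002,0,0],[0,0,0.005,0,0],[0,0,0.02,0,0],[0,0,0.03,0,0],[0,0,0.03,0,0]]]'
python3 -m creep '[[[0,0.03,0.0,0,0],[0,0.04,0,0,0],[0,0.04,0,0,0],[0,0.04,0,0,0],[0,0.03,0,0,0]]]'
python3 -m creep '[[[0,0,0,0,0],[0,0,0,0,0],[0,0,0,0,0],[0,0,0,0,0],[0,0,0,0,0]]]'
python3 -m creep '[[[0,0,0,0,0],[0,0,0,0,0],[0,0,0,0,0],[0,0,0,0,0],[0,0,0,0,0]]]'
python3 - <<'E'
from h import *
bar();bar('scene');bar();bar('scene')
s,f=cam('top');p=cloud(s,f).reshape(-1,3);mx=s["frame"].reshape(-1,3).max(1)
b=(mx<80)&(p[:,2]>.186)&(abs(p[:,0]-EX)<.03)&(abs(p[:,1]-EY)<.03);print("head",b.sum(),np.median(p[b],0).round(4))
s2,f=cam('scene');cv2.imwrite('pics/c3.png',cv2.resize(s2['frame'][150:290,185:340][...,::-1],None,fx=4,fy=4))
E
```

```text
t: 13.1
eef_pos: [0.4632, -0.0779, 0.3023]
tcp_rot: [179.9, -0.2, -180.0]
force: [0.6, -0.7, -0.7]
gripper_width: -0.0002
gripper_force: 0.0
t: 13.52
eef_pos: [0.4633, 0.1043, 0.3023]
tcp_rot: [180.0, -0.0, -180.0]
force: [-0.9, -0.2, -0.2]
gripper_width: 0.0001
gripper_force: 0.0
t: 13.93
eef_pos: [0.4642, 0.1006, 0.3021]
tcp_rot: [-180.0, -0.0, 179.9]
force: [-0.1, 0.5, -0.9]
gripper_width: -0.0001
gripper_force: 0.0
t: 14.35
eef_pos: [0.4641, 0.1016, 0.3021]
tcp_rot: [-180.0, -0.0, 180.0]
force: [-0.6, 0.2, 0.4]
gripper_width: 0.0001
gripper_force: 0.0
top n 642 tilt -0.003 z@edge 0.1453 rms 0.0028 y [-0.3016 -0.299   0.0548  0.0569] x 0.4636
scene n 391 tilt 0.0014 z@edge 0.145 rms 0.0015 y [-0.3029 -0.301   0.0556  0.0582] x 0.4629
top n 626 tilt -0.0028 z@edge 0.1453 rms 0.0025 y [-0.3014 -0.2985  0.0548  0.0583] x 0.4639
scene n 383 tilt 0.0012 z@edge 0.1451 rms 0.0014 y [-0.301  -0.3002  0.0566  0.0609] x 0.4631
head 24 [ 0.4631 -0.0771  0.2011]
```

View pics/c3.png

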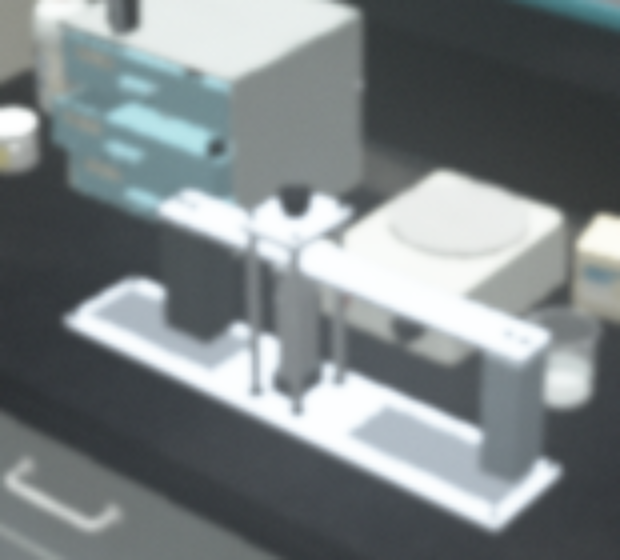

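The bar is level, the pin head at (295,198) is down (top at about 0.200 m), and the robot is clear.

```bash
python3 -c "
from plant import *
print(close_job())"
```

```text
the job is handed in; nothing more can be done
None
```

The job is handed in: the bar lies level on the knife edge (measured tilt within about 0.003 rad), the marking pin is pressed down to its 10 mm stop, nothing else was touched, and the robot is clear, at about 15 s of the 72 s allowed.

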